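Spring open the micrometer case and steady its lid

ROBOT

A 7-joint arm with a two-finger parallel gripper is mounted at the origin on the work surface. World frame = base frame: x ahead of the robot, y to its left, z up, the work surface at z = 0. Lengths are in m, angles in rad, forces in N, time in s.
With the tool pointing down it reaches from about 0.4 to 0.85 m from the base axis. Payload 4.5 kg.
Tool frame: the origin (TCP) lies at the very end of the fingers, on their centre line; the grasp point (between the pads) lies 19 mm behind it (r.grip_point_offset is the distance from the TCP to the grasp point, in m); z points along the fingers, y is the line along which they close (so a half turn about z gives the same grasp; the last joint's range is limited). The gripper opens to 88 mm and grips with 3 to 60 N. Pads are 18 mm wide; open, the fingers measure 123 mm over their backs; the gripper's body (75 mm by 187 mm) begins 45 mm behind the grasp point.
Start: joints at [1.327, 0.689, -0.195, 1.565, 0.157, 0.902, -0.215], TCP at [0.171, -0.601, 0.239] pointing down, gripper open.
Joint ranges: [-3.01, 3.01], [-0.46, 2.08], [-1.47, 1.51], [0.13, 2.56], [-1, 4.14], [0.04, 2.09], [-2.66, 2.66]. Speed limits (rad/s): [2.57, 2.57, 3.14, 3.14, 3.14, 3.14, 3.14].

INTERFACE

Orientations are given as a unit quaternion [x, y, z, w].
In Python, from plant import r gives the robot as it stands.
- The arm moves only by the tool carry_out, never from a script. Its argument "rows" is a list of rows, each a list of 3 entries, a list of its own where there are three numbers: the shift along the tool's x, y, z in cm, then the turn, a rotation vector about the tool's x, y, z in degrees, then the closure, from 0 (fully open) to 1 (shut). A call has 1 to 12 rows; each row is the pose to reach, as a shift and turn from the pose commanded when the call began, along the tool's axes at that moment; what a row does not reach only later rows make up. A row lasts 1/10 s, in which the tool goes at most 50 mm and 8.59 degrees, less where a joint would pass 70% of its speed; a pose out of reach is approached as far as the arm can. A call with a gripper value outside its range is refused whole. The fingers move at their own pace and stop on an object; "newtons" is the grip in N (left out, the last holds). Time passes only in rows, so rows that repeat a pose let the fingers close. It gives the time, the measured TCP pose, the force, the opening and the grip force at its end, in the units of the state.
- r.get_state(): the state, without advancing time (a new reading comes with each control period).
- r.snapshot(name): name is "scene" or "top" or "wrist"; returns a dict with "image" (420x560x3 uint8, red, green, blue), "fx", "fy", "cx", "cy" (pixels), "pose" (4x4, takes a point from camera to world coordinates). Camera axes: x right, y up, looking along -z (the intrinsics and any distortion apply to the point x, -y, -z); pixel columns grow to the right and rows downward; lengths in m; the calibration is good to about 2 mm. A picture is of the moment at which its call begins. There is no depth.
- r.finish_job(): hands the job in; it is judged then, once.
The state is a dict: "clock": time; "q": joint angles; "qd": joint speeds; "joint_torque": joint torques, N m; "tool_pos": TCP position; "eef_rot": TCP orientation; "contact_force": force on the tool from outside, world axes, zero at the start; "moment": the same for the moment, N m; "opening": opening from 0.0 (shut) to 1.0 (fully open); "finger_force": force on a finger pad.
Only numpy, scipy, OpenCV 4.12 (cv2) and the standard library are available. Lean on these libraries where they do the work, as an engineer would, in place of code of your own. Each camera call takes 0.05 s, during which the arm holds its last target. There are 200 camera calls.

TASK

Of the two closed instrument cases on the inspection bench, open the wider one: press its round release button so the sprung lid pops up, and get clear so that the lid swings up free. The lid then keeps nodding: rest the closed fingers gently on top of it, hold it still about half a second while still well open, then ease off slowly so that it stays standing open without nodding. Leave the narrower case shut.

Things in the scene. Friction and masses are not known exactly. Their poses are not given: they have to be found in the camera images.
- wide_button_top (a point): Centre of the top of the wider case's release button: steel, 26 mm across, 11 mm proud of the ledge at the robot side of the black case (170 deep x 190 wide x 45 mm high, fixed; the other is 110 mm wide). Axes: x level, from button to hinge; z up. Sinks 5 mm, 1.5 N at first, 5 N at the bottom; lets go at 4 mm. The lid swings clear of a hand kept narrow (under 80 mm) along x.
- wide_lid_spot (a point): Where to steady the wider lid: on its upper face, mid-width, 80 mm from the hinge line, 38 mm from the free edge; moves with the lid, a 118 x 190 x 6 mm aluminium plate. Hinge line: along y, 150 mm along the button's x from the button's top and 10 mm lower. Seen from the button's top the spot is, shut, 70 mm along x and 4 mm lower; at the rest angle 92 mm along x and 44 mm higher.
- wide_lid (a joint): Opening angle of the wider lid, rad: 0 shut and latched (start), grows as the free edge rises; stop at 0.9. Released, a weak spring pops it to the stop, then it nods at about 1.7 Hz for some ten seconds about its rest angle 0.68. Pushing it down is springy: about 0.5 N at the spot for 0.2 rad. Eased off slowly it follows up and rests at 0.68.
- narrow_lid (a joint): Opening angle of the lid of the narrower case (110 mm wide, else alike, bystander), rad: 0 shut; must stay shut.

How it is judged:
By the outcome, as a careful person would: the job done as asked, in the order asked, and still so for the second after the job is handed in, with the robot touching nothing.
It also fails if it takes over 45 s, if anything falls off the work surface, if the arm or the gripper's body presses on something with over 40 N, if the wrist force passes 120 N, or if a joint passes its speed limit or range.

## Working session

There is one attempt and no reset: what is moved stays moved. The work goes in short steps, Python scripts to look and compute and a tool call to move; the robot and the scene stay as the last step left them, time stands still between calls to the robot, and variables do not carry over. Pictures are saved under pics/ and viewed, at most 10 in all, crops included, and the job is handed in when it is done.

Besides the shell and the picture viewer there is one more tool, called in YAML: its name, and indented under it one key for each argument. carry_out: Moves the arm, as the interface text tells. Its arguments: {"type":"object","properties":{"rows":{"type":"array"},"newtons":{"type":"number"}},"required":["rows"]}

```bash
mkdir -p pics
python3 - <<'E'
from plant import r
import cv2,numpy as np
for n in("top","scene"):
    s=r.snapshot(n);cv2.imwrite(f"pics/{n}0.png",s["image"][:,:,::-1]);np.savez(f"pics/{n}0.npz",**{k:np.array(v) for k,v in s.items()})
    print({k:v for k,v in s.items() if k!="image"})
print(r.get_state())
E
```

```text
{'fx': 388.08570689542995, 'fy': 388.08570689542995, 'cx': 277.06663189393316, 'cy': 213.2613999008637, 'pose': array([[ 0.0182048 ,  0.99398287, -0.10801223,  0.52736837],
       [-0.99956995,  0.01560955, -0.02482448, -0.02193366],
       [-0.02298909,  0.10841771,  0.99383958,  0.72358847],
       [ 0.        ,  0.        ,  0.        ,  1.        ]])}
{'fx': 520.653721251353, 'fy': 520.653721251353, 'cx': 277.08639679057137, 'cy': 200.99423769699214, 'pose': array([[ 0.83771674, -0.4626457 ,  0.29015448,  0.87164679],
       [ 0.54599008,  0.72044137, -0.42762023, -0.4639289 ],
       [-0.01120262,  0.51664609,  0.85612576,  0.95640875],
       [ 0.        ,  0.        ,  0.        ,  1.        ]])}
{'clock': 0.1, 'q': array([ 1.32682348,  0.68988535, -0.19455092,  1.5662419 ,  0.15728635,
        0.90254575, -0.21509732]), 'qd': array([-1.19526984e-04, -3.73473717e-04, -8.44297626e-04, -2.26934978e-03,
       -8.12961830e-04,  1.48702159e-05, -2.88638959e-04]), 'joint_torque': array([-3.62920342e-03, -5.28497493e+01, -1.27149358e+00, -1.53836524e+01,
       -5.25105279e-02,  1.99017115e-03,  6.28320777e-05]), 'tool_pos': array([ 0.17119791, -0.6004876 ,  0.23799975]), 'eef_rot': array([ 9.90363874e-01,  1.38487125e-01, -1.66971104e-04, -8.27672358e-04]), 'contact_force': array([ 0.70338242, -0.17789627,  0.38523637]), 'moment': array([-0.04337218,  0.03618329, -0.00457013]), 'finger_force': 0.0, 'opening': 0.997079002971025}
```

View pics/top0.png

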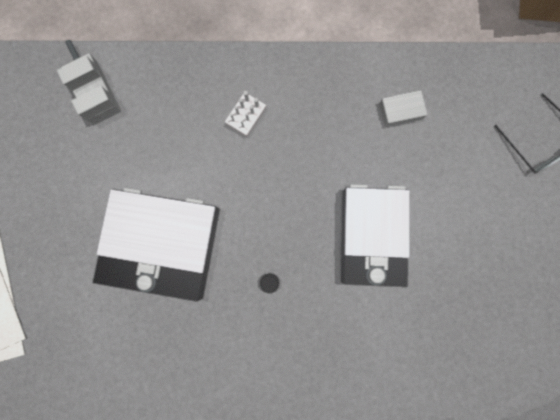

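View pics/scene0.png

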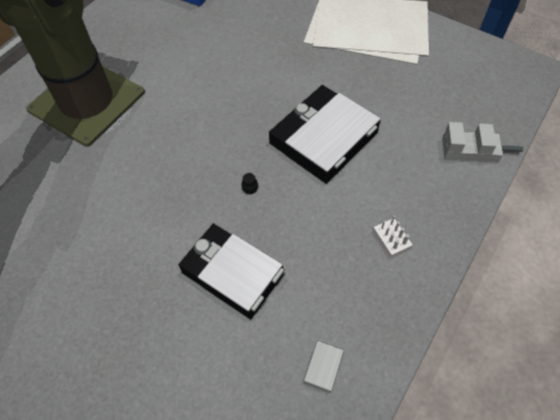

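Top view: the wide case is on the left with its button at about (145,283) and its lid above it. The narrow case's button is at (377,275). In the scene view the wide case's button is at about (303,108).

```bash
cat > h.py <<'E'
import numpy as np,cv2
def ray(s,p):
    d=np.array([(p[0]-s["cx"])/s["fx"],-(p[1]-s["cy"])/s["fy"],-1.]);P=s["pose"]
    return P[:3,3],P[:3,:3]@d
def plane(s,p,z):
    o,d=ray(s,p);return o+d*(z-o[2])/d[2]
def tri(a,pa,b,pb):
    o,d=ray(a,pa);q,e=ray(b,pb);t=np.linalg.lstsq(np.c_[d,-e],q-o,rcond=None)[0]
    A,B=o+d*t[0],q+e*t[1];return (A+B)/2,np.linalg.norm(A-B)
E
python3 - <<'E'
from h import *
T=dict(np.load("pics/top0.npz"));S=dict(np.load("pics/scene0.npz"))
ims=[]
for s,c,w in((T,(150,240),75),(S,(325,130),75)):
    im=s["image"][c[1]-w:c[1]+w,c[0]-w:c[0]+w,::-1]
    ims.append(cv2.resize(im,(390,390),interpolation=cv2.INTER_CUBIC))
    g=cv2.cvtColor(im,cv2.COLOR_BGR2GRAY);m=(g>190).astype(np.uint8)
    for k in cv2.findContours(m,0,2)[0]:
        if cv2.contourArea(k)>60:
            R=cv2.minAreaRect(k);print(cv2.contourArea(k),np.array(R[0])+np.array(c)-w,R[1],R[2],cv2.boxPoints(R).round(1).tolist() if cv2.contourArea(k)>1000 else "")
cv2.imwrite("pics/crop.png",np.hstack(ims))
E
```

```text
104.5 [144.25000763 281.75001526] (11.31370735168457, 12.020814895629883) 45.0 
6994.5 [154.15200806 235.66400909] (106.97350311279297, 78.70960235595703) 10.30484676361084 [[19.5, 99.80000305175781], [33.599998474121094, 22.399999618530273], [138.8000030517578, 41.5], [124.69999694824219, 119.0]]
3303.5 [332.50000763 129.5       ] (48.08325958251953, 80.61016845703125) 45.0 [[37.0, 86.0], [94.0, 29.0], [128.0, 63.0], [71.0, 120.0]]
```

View pics/crop.png

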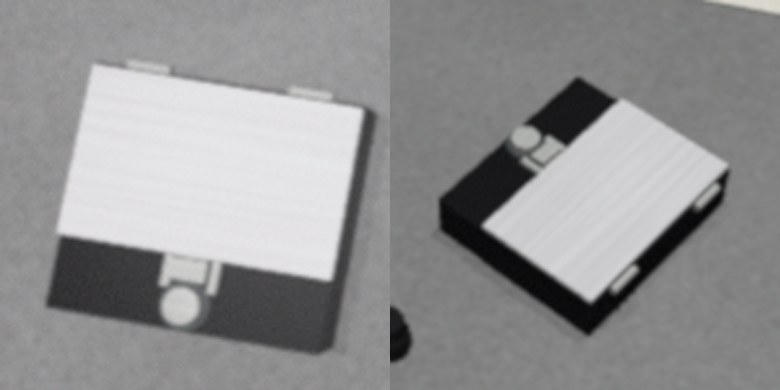

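The crop shows the button centre at about (144.3,282.6) in the top image and (301.9,108.5) in the scene image. The lid corners are clear in both.

Run:
```python
from h import *
from plant import r
from scipy.spatial.transform import Rotation as R
T=dict(np.load("pics/top0.npz"));S=dict(np.load("pics/scene0.npz"))
t=lambda u,v:(75+(u+.5)/2.6-.5,165+(v+.5)/2.6-.5)
s=lambda u,v:(250+(u-390+.5)/2.6-.5,55+(v+.5)/2.6-.5)
for n,a,b in(("btn",(180,306),(525,139)),("hL",(92,64),(729,167)),("hR",(364,107),(592,302)),("fL",(58,235),(621,97)),("fR",(332,280),(483,226))):
    p,e=tri(T,t(*a),S,s(*b));print(n,p.round(4),round(e,4), "top plane",plane(T,t(*a),.049).round(4))
    if n=="btn":B=p
C={k:plane(T,t(*v),.05) for k,v in dict(hL=(92,64),hR=(364,107),fL=(58,235),fR=(332,280)).items()}
x=(C["hL"]+C["hR"]-C["fL"]-C["fR"])/2;print("x dir",x,np.degrees(np.arctan2(x[1],x[0])))
y=C["hL"]-C["hR"];print("ydir",y,np.degrees(np.arctan2(-y[0],y[1])),np.linalg.norm(x),np.linalg.norm(y))
st=r.get_state();print(R.from_quat(st["eef_rot"]).as_matrix().round(3))
```

```text
btn [0.4779 0.2217 0.0544] 0.0019 top plane [0.4769 0.223  0.049 ]
hL [0.64   0.2948 0.047 ] 0.0024 top plane [0.6389 0.2928 0.049 ]
hR [0.6128 0.1053 0.0525] 0.003 top plane [0.6121 0.1049 0.049 ]
fL [0.5238 0.3072 0.0551] 0.0046 top plane [0.5223 0.3082 0.049 ]
fR [0.4973 0.1223 0.0533] 0.0033 top plane [0.4959 0.1221 0.049 ]
x dir [ 0.11622185 -0.01632064  0.        ] -7.99358017152662
ydir [0.02675042 0.18758417 0.        ] -8.115937248013879 0.1173621812343447 0.18948193535300237
[[ 0.962  0.274 -0.001]
 [ 0.274 -0.962  0.002]
 [-0.    -0.002 -1.   ]]
```

carry_out:
  rows:
    - [[2, -1.5, 0], [0, 0, 2], 1]
    - [[6, -4, 0], [0, 0, 5], 1]
    - [[10, -7, 0], [0, 0, 8], 1]
    - [[14, -10, 0], [0, 0, 11], 1]
    - [[18, -13, 0], [0, 0, 14], 1]
    - [[22, -16, 0], [0, 0, 17], 1]
    - [[26, -19, 0], [0, 0, 20], 1]
    - [[30, -22, 0], [0, 0, 22], 1]
    - [[33, -24, 0], [0, 0, 24], 1]
    - [[35.5, -25.5, 0], [0, 0, 24], 1]
    - [[36.5, -26, 0], [0, 0, 24], 1]
    - [[36.5, -26, 0], [0, 0, 24], 1]

```text
clock: 1.3
tool_pos: [0.4519, -0.2499, 0.2385]
eef_rot: [0.998, -0.069, 0.0, -0.0]
contact_force: [-0.5, 0.4, -1.0]
opening: 0.008
finger_force: 0.0
```

Run:
```python
from plant import r
from scipy.spatial.transform import Rotation as R
import numpy as np
s=r.get_state();M=R.from_quat(s["eef_rot"]).as_matrix();print(s["clock"],s["tool_pos"],s["q"].round(2),M.round(3),s["opening"],s["contact_force"])
print("to above btn",(M.T@(np.array([.4777,.2205,.10])-s["tool_pos"])*100).round(2), "yaw",np.degrees(np.arctan2(M[1,0],M[0,0])))
```

```text
1.3 [ 0.4519431  -0.24994678  0.23850264] [ 0.43  0.55 -0.03  1.9   0.02  0.7  -1.31] [[ 0.99  -0.138  0.   ]
 [-0.138 -0.99   0.   ]
 [ 0.    -0.    -1.   ]] 0.008118280911005138 [-0.52604092  0.38313429 -1.01691997]
to above btn [ -3.93 -46.95  13.86] yaw -7.911982833941171
```

carry_out:
  rows:
    - [[-0.2, -2, 0], [0, 0, 0], 1]
    - [[-0.6, -6, 0], [0, 0, 0], 1]
    - [[-1, -11, 0], [0, 0, 0], 1]
    - [[-1.4, -16, 0], [0, 0, 0], 1]
    - [[-1.8, -21, 0], [0, 0, 0], 1]
    - [[-2.2, -26, 0], [0, 0, 0], 1]
    - [[-2.6, -31, 1], [0, 0, 0], 1]
    - [[-3, -36, 3], [0, 0, 0], 1]
    - [[-3.4, -40.5, 5], [0, 0, 0], 1]
    - [[-3.8, -44.5, 7.5], [0, 0, 0], 1]
    - [[-3.9, -46.5, 10], [0, 0, 0], 1]
    - [[-3.9, -47, 11.5], [0, 0, 0], 1]

```text
clock: 2.5
tool_pos: [0.4784, 0.2207, 0.1218]
eef_rot: [0.998, -0.069, -0.001, 0.0]
contact_force: [-0.5, -0.7, 0.4]
opening: 0.006
finger_force: 0.0
```

Run:
```python
from plant import r
from h import *
from scipy.spatial.transform import Rotation as R
s=r.get_state();M=R.from_quat(s["eef_rot"]).as_matrix();print(s["clock"],s["tool_pos"],s["qd"].round(3),s["contact_force"])
print("to above btn",(M.T@(np.array([.4777,.2205,.065])-s["tool_pos"])*100).round(2), "yaw",np.degrees(np.arctan2(M[1,0],M[0,0])))
w=r.snapshot("wrist");np.savez("pics/w1.npz",**{k:np.array(v) for k,v in w.items()})
q=np.linalg.inv(w["pose"])@np.array([.4777,.2205,.055,1]);print("predict px",w["cx"]+w["fx"]*q[0]/-q[2],w["cy"]+w["fy"]*-q[1]/-q[2])
cv2.imwrite("pics/w1.png",w["image"][:,:,::-1])
```

```text
2.5 [0.4783771  0.22073143 0.12184208] [-0.013  0.251  0.031  0.046 -0.011 -0.275 -0.035] [-0.46787274 -0.71078769  0.36926415]
to above btn [-0.06  0.03  5.68] yaw -7.963460014768299
predict px 276.2676443844425 218.6312489594202
```

View pics/w1.png

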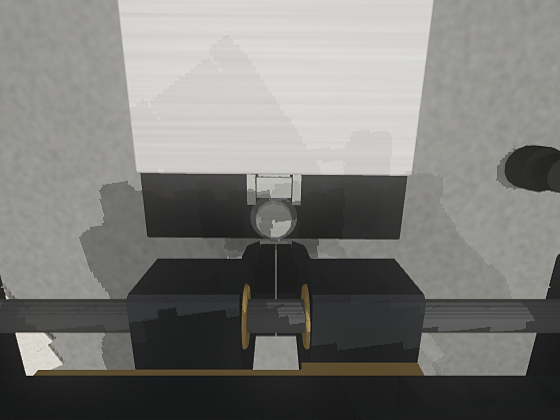

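The wrist view shows the button at (274,219). My prediction was (276,219), so the alignment is good. I'll descend now.

carry_out:
  rows:
    - [[0, 0, 2], [0, 0, 0], 1]
    - [[0, 0, 4], [0, 0, 0], 1]
    - [[0, 0, 5.3], [0, 0, 0], 1]
    - [[0, 0, 5.8], [0, 0, 0], 1]
    - [[0, 0, 6.1], [0, 0, 0], 1]
    - [[0, 0, 6.1], [0, 0, 0], 1]
    - [[0, 0, 6.1], [0, 0, 0], 1]

```text
clock: 3.25
tool_pos: [0.479, 0.2198, 0.0633]
eef_rot: [0.998, -0.071, 0.001, -0.0]
contact_force: [0.3, 0.1, 0.1]
opening: 0.002
finger_force: 0.0
```

carry_out:
  rows:
    - [[0, 0, 0.2], [0, 0, 0], 1]
    - [[0, 0, 0.4], [0, 0, 0], 1]
    - [[0, 0, 0.6], [0, 0, 0], 1]
    - [[0, 0, 0.8], [0, 0, 0], 1]
    - [[0, 0, 0.9], [0, 0, 0], 1]
    - [[0, 0, 0.9], [0, 0, 0], 1]

```text
clock: 3.85
tool_pos: [0.4786, 0.22, 0.0537]
eef_rot: [0.998, -0.07, 0.0, -0.0]
contact_force: [-0.8, -0.3, 4.1]
opening: 0.006
finger_force: 1.6
```

carry_out:
  rows:
    - [[0, 0, 0.1], [0, 0, 0], 1]
    - [[0, 0, 0.2], [0, 0, 0], 1]
    - [[0, 0, 0.25], [0, 0, 0], 1]

```text
clock: 4.15
tool_pos: [0.4786, 0.22, 0.0517]
eef_rot: [0.998, -0.07, 0.0, -0.0]
contact_force: [-2.1, -0.2, 13.2]
opening: 0.001
finger_force: 6.7
```

Run:
```python
from plant import r
from h import *
w=r.snapshot("scene");cv2.imwrite("pics/s2.png",cv2.resize(w["image"][40:220,200:440,::-1],(720,540)))
s=r.get_state();print(s["tool_pos"],s["contact_force"])
```

```text
[0.47861901 0.21999304 0.05180437] [-0.61463249 -0.35628012 11.34925182]
```

View pics/s2.png

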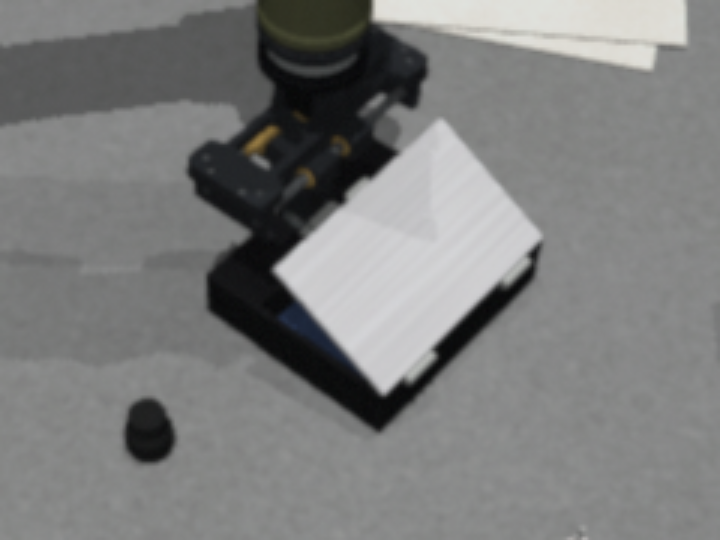

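The lid has popped open and stands clear of the hand. The button bottomed out at about z=0.0515, so its top is at about 0.056. I'll retreat up and back, then go over to the hinge side.

carry_out:
  rows:
    - [[0, 0, -1], [0, 0, 0], 1]
    - [[-1, 0, -3], [0, 0, 0], 1]
    - [[-2, 0, -6.5], [0, 0, 0], 1]
    - [[-2.5, 0, -10], [0, 0, 0], 1]
    - [[-2, 0, -13.5], [0, 0, 0], 1]
    - [[0, 0, -16.5], [0, 0, 0], 1]
    - [[3, 0, -18], [0, 0, 0], 1]
    - [[7, 0, -18], [0, 0, 0], 1]
    - [[11, 0, -17], [0, 0, 0], 1]
    - [[14, 0, -15.5], [0, 0, 0], 1]
    - [[15, 0, -14], [0, 0, 0], 1]
    - [[15, 0, -13.5], [0, 0, 0], 1]

```text
clock: 5.4
tool_pos: [0.6263, 0.1977, 0.1837]
eef_rot: [0.997, -0.071, -0.002, 0.001]
contact_force: [-1.8, 0.2, -0.8]
opening: 0.002
finger_force: 0.0
```

```bash
cat > go.py <<'E'
from plant import r
from h import *
from scipy.spatial.transform import Rotation as R
s=r.get_state();M=R.from_quat(s["eef_rot"]).as_matrix();print(s["clock"],s["tool_pos"],s["contact_force"],M.round(3)[:,0])
B=np.array([.4780,.2203,.056]);a=np.radians(-8.05);X=np.array([np.cos(a),np.sin(a),0])
def tcp(th,d=0):
    return B+X*(.15-.08*np.cos(th)+.006*np.sin(th)+.009+d*np.sin(th))+np.array([0,0,-.01+.08*np.sin(th)+.006*np.cos(th)+d*np.cos(th)])
for th,d in((.68,.05),(.68,.025),(.68,0),(.6,0),(.5,0)):
    p=tcp(th,d);print(th,d,p.round(4),(M.T@(p-s["tool_pos"])*100).round(2))
E
python3 go.py
python3 - <<'E'
from plant import r
import cv2
w=r.snapshot("scene");cv2.imwrite("pics/s3.png",cv2.resize(w["image"][40:220,200:440,::-1],(720,540)))
E
```

```text
5.4 [0.62634148 0.19765937 0.18371902] [-1.77576338  0.154972   -0.83077029] [ 0.99  -0.142 -0.003]
0.68 0.05 [0.6087 0.2018 0.1398] [-1.79 -0.17  4.39]
0.68 0.025 [0.5931 0.204  0.1204] [-3.36 -0.17  6.34]
0.68 0 [0.5776 0.2062 0.101 ] [-4.92 -0.17  8.29]
0.6 0 [0.5734 0.2068 0.0961] [-5.34 -0.17  8.78]
0.5 0 [0.5688 0.2075 0.0896] [-5.81 -0.17  9.43]
```

View pics/s3.png

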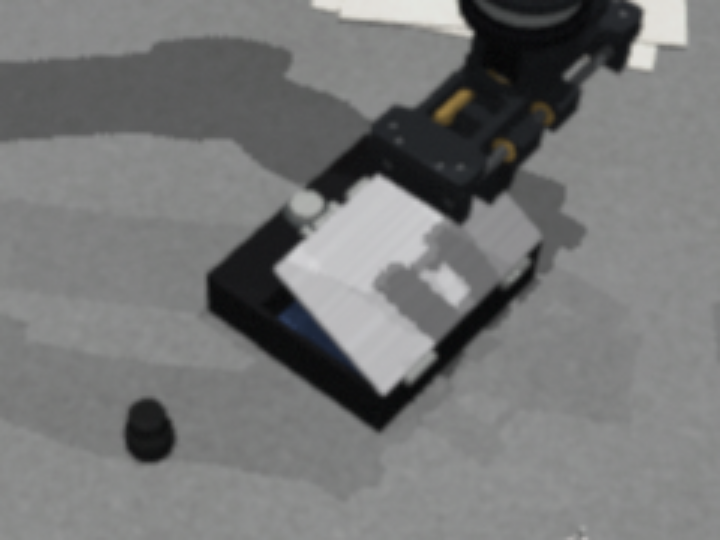

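The lid is open and the hand is above its hinge half, touching nothing. Next I approach along the lid's normal.

carry_out:
  rows:
    - [[-0.5, 0, 1.3], [0, 0, 0], 1]
    - [[-1.2, -0.1, 3], [0, 0, 0], 1]
    - [[-1.8, -0.2, 4.4], [0, 0, 0], 1]
    - [[-2.4, -0.2, 5.2], [0, 0, 0], 1]
    - [[-2.9, -0.2, 5.8], [0, 0, 0], 1]
    - [[-3.2, -0.2, 6.2], [0, 0, 0], 1]
    - [[-3.4, -0.2, 6.4], [0, 0, 0], 1]
    - [[-3.4, -0.2, 6.4], [0, 0, 0], 1]

```text
clock: 6.25
tool_pos: [0.5936, 0.2057, 0.1224]
eef_rot: [0.998, -0.07, 0.0, -0.0]
contact_force: [0.3, -0.0, -0.4]
opening: 0.002
finger_force: 0.0
```

```bash
python3 go.py
```

```text
6.25 [0.59360142 0.2056737  0.12239666] [ 0.28895002 -0.00219081 -0.38430798] [ 0.99 -0.14  0.  ]
0.68 0.05 [0.6087 0.2018 0.1398] [ 1.55  0.17 -1.74]
0.68 0.025 [0.5931 0.204  0.1204] [-0.02  0.17  0.2 ]
0.68 0 [0.5776 0.2062 0.101 ] [-1.59  0.17  2.14]
0.6 0 [0.5734 0.2068 0.0961] [-2.02  0.17  2.63]
0.5 0 [0.5688 0.2075 0.0896] [-2.48  0.17  3.28]
```

carry_out:
  rows:
    - [[-0.2, 0, 0.3], [0, 0, 0], 1]
    - [[-0.5, 0.1, 0.7], [0, 0, 0], 1]
    - [[-0.8, 0.2, 1.1], [0, 0, 0], 1]
    - [[-1.1, 0.2, 1.5], [0, 0, 0], 1]
    - [[-1.4, 0.2, 1.85], [0, 0, 0], 1]
    - [[-1.6, 0.2, 2.15], [0, 0, 0], 1]
    - [[-1.8, 0.2, 2.4], [0, 0, 0], 1]
    - [[-2, 0.2, 2.65], [0, 0, 0], 1]
    - [[-2.2, 0.2, 2.85], [0, 0, 0], 1]
    - [[-2.35, 0.2, 3.05], [0, 0, 0], 1]
    - [[-2.45, 0.2, 3.2], [0, 0, 0], 1]
    - [[-2.5, 0.2, 3.3], [0, 0, 0], 1]

```text
clock: 7.45
tool_pos: [0.5687, 0.2071, 0.0891]
eef_rot: [0.998, -0.07, 0.0, 0.0]
contact_force: [-0.2, -0.6, 0.4]
opening: 0.007
finger_force: 0.2
```

carry_out:
  rows:
    - [[0, 0, 0], [0, 0, 0], 1]
    - [[0, 0, 0], [0, 0, 0], 1]
    - [[0, 0, 0], [0, 0, 0], 1]
    - [[0, 0, 0], [0, 0, 0], 1]

```text
clock: 7.85
tool_pos: [0.5688, 0.2071, 0.0893]
eef_rot: [0.998, -0.07, 0.0, -0.0]
contact_force: [1.1, 0.0, 0.7]
opening: 0.004
finger_force: 0.2
```

```bash
python3 go.py
python3 - <<'E'
from plant import r
import cv2
w=r.snapshot("scene");cv2.imwrite("pics/s4.png",cv2.resize(w["image"][40:220,200:440,::-1],(720,540)))
E
```

```text
7.85 [0.56879497 0.20710122 0.08930318] [1.12701525 0.04399685 0.74412335] [ 0.99  -0.141  0.   ]
0.68 0.05 [0.6087 0.2018 0.1398] [ 4.03 -0.04 -5.05]
0.68 0.025 [0.5931 0.204  0.1204] [ 2.45 -0.04 -3.11]
0.68 0 [0.5776 0.2062 0.101 ] [ 0.88 -0.04 -1.17]
0.6 0 [0.5734 0.2068 0.0961] [ 0.46 -0.04 -0.68]
0.5 0 [0.5688 0.2075 0.0896] [-0.01 -0.04 -0.03]
```

View pics/s4.png

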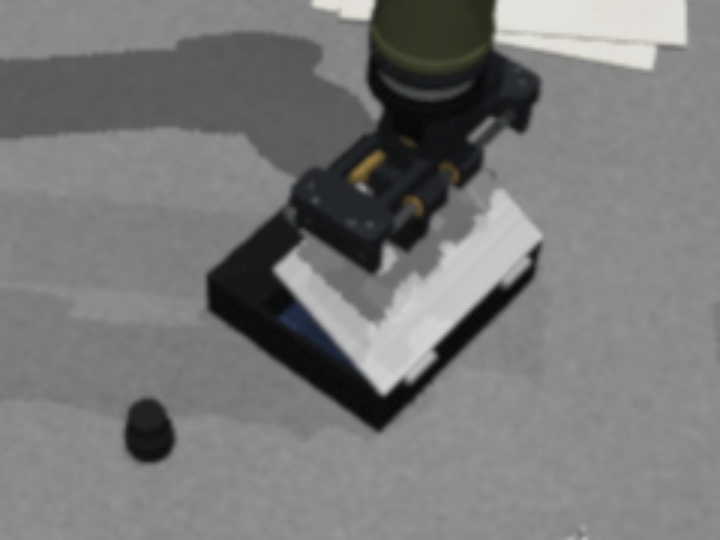

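The scene shows the fingers on the lid face, and the pad force is 0.2 N. I'll check the lid angle from its near free corner, at (275,271) in the crop.

Run:
```python
from h import *
S=dict(np.load("pics/scene0.npz"));B=np.array([.4780,.2203,.056]);a=np.radians(-8.05);X=np.array([np.cos(a),np.sin(a),0]);Y=np.array([-X[1],X[0],0])
for th in(.4,.5,.6,.68,.8,.9):
    p=B-Y*.095+X*(.15-.118*np.cos(th)+.006*np.sin(th))+np.array([0,0,-.01+.118*np.sin(th)+.006*np.cos(th)])
    q=np.linalg.inv(S["pose"])@np.r_[p,1];u=S["cx"]-S["fx"]*q[0]/q[2];v=S["cy"]+S["fy"]*q[1]/q[2];print(th,round((u-200)*3),round((v-40)*3))
```

```text
0.4 265 275
0.5 272 270
0.6 279 266
0.68 286 263
0.8 298 262
0.9 309 262
```

carry_out:
  rows:
    - [[0, 0, 0], [0, 0, 0], 1]
    - [[0, 0, 0], [0, 0, 0], 1]
    - [[0, 0, 0], [0, 0, 0], 1]

```text
clock: 8.2
tool_pos: [0.5687, 0.2071, 0.0892]
eef_rot: [0.998, -0.07, 0.0, 0.0]
contact_force: [0.1, -0.5, 1.3]
opening: 0.008
finger_force: 0.2
```

The lid is held at about 0.5 rad. I'll ease off slowly.

carry_out:
  rows:
    - [[0.02, 0, -0.03], [0, 0, 0], 1]
    - [[0.05, 0, -0.08], [0, 0, 0], 1]
    - [[0.09, 0, -0.13], [0, 0, 0], 1]
    - [[0.13, 0, -0.18], [0, 0, 0], 1]
    - [[0.17, 0, -0.23], [0, 0, 0], 1]
    - [[0.2, 0, -0.28], [0, 0, 0], 1]
    - [[0.24, 0, -0.33], [0, 0, 0], 1]
    - [[0.28, 0, -0.38], [0, 0, 0], 1]
    - [[0.31, 0, -0.43], [0, 0, 0], 1]
    - [[0.35, 0, -0.48], [0, 0, 0], 1]
    - [[0.39, 0, -0.53], [0, 0, 0], 1]
    - [[0.43, 0, -0.58], [0, 0, 0], 1]

```text
clock: 9.4
tool_pos: [0.573, 0.2065, 0.095]
eef_rot: [0.998, -0.07, 0.0, 0.0]
contact_force: [-0.3, 0.4, 1.0]
opening: 0.001
finger_force: 0.1
```

carry_out:
  rows:
    - [[0.04, 0, -0.05], [0, 0, 0], 1]
    - [[0.07, 0, -0.09], [0, 0, 0], 1]
    - [[0.1, 0, -0.13], [0, 0, 0], 1]
    - [[0.13, 0, -0.17], [0, 0, 0], 1]
    - [[0.16, 0, -0.21], [0, 0, 0], 1]
    - [[0.19, 0, -0.25], [0, 0, 0], 1]
    - [[0.22, 0, -0.29], [0, 0, 0], 1]
    - [[0.25, 0, -0.33], [0, 0, 0], 1]
    - [[0.28, 0, -0.37], [0, 0, 0], 1]
    - [[0.31, 0, -0.41], [0, 0, 0], 1]
    - [[0.34, 0, -0.45], [0, 0, 0], 1]
    - [[0.37, 0, -0.49], [0, 0, 0], 1]

```text
clock: 10.6
tool_pos: [0.5766, 0.2059, 0.0999]
eef_rot: [0.998, -0.07, 0.0, 0.0]
contact_force: [-0.7, 1.0, 0.1]
opening: 0.009
finger_force: 0.0
```

carry_out:
  rows:
    - [[0.03, 0, -0.04], [0, 0, 0], 1]
    - [[0.06, 0, -0.08], [0, 0, 0], 1]
    - [[0.09, 0, -0.12], [0, 0, 0], 1]
    - [[0.12, 0, -0.16], [0, 0, 0], 1]
    - [[0.16, 0, -0.2], [0, 0, 0], 1]
    - [[0.2, 0, -0.25], [0, 0, 0], 1]
    - [[0.24, 0, -0.3], [0, 0, 0], 1]
    - [[0.28, 0, -0.35], [0, 0, 0], 1]
    - [[0.32, 0, -0.4], [0, 0, 0], 1]
    - [[0.36, 0, -0.45], [0, 0, 0], 1]
    - [[0.4, 0, -0.5], [0, 0, 0], 1]
    - [[0.44, 0, -0.55], [0, 0, 0], 1]

```text
clock: 11.8
tool_pos: [0.581, 0.2054, 0.1054]
eef_rot: [0.998, -0.07, 0.0, 0.0]
contact_force: [-0.9, -0.7, 0.5]
opening: 0.005
finger_force: 0.0
```

carry_out:
  rows:
    - [[0.05, 0, -0.06], [0, 0, 0], 1]
    - [[0.1, 0, -0.13], [0, 0, 0], 1]
    - [[0.2, 0, -0.25], [0, 0, 0], 1]
    - [[0.4, 0, -0.5], [0, 0, 0], 1]
    - [[0.7, 0, -0.9], [0, 0, 0], 1]
    - [[1.1, 0, -1.4], [0, 0, 0], 1]
    - [[1.6, 0, -2.1], [0, 0, 0], 1]
    - [[2.2, 0, -3], [0, 0, 0], 1]
    - [[2.8, 0, -4], [0, 0, 0], 1]
    - [[3.3, 0, -4.8], [0, 0, 0], 1]
    - [[3.5, 0, -5.2], [0, 0, 0], 1]
    - [[3.5, 0, -5.2], [0, 0, 0], 1]

```text
clock: 13.0
tool_pos: [0.6164, 0.2004, 0.1582]
eef_rot: [0.998, -0.071, 0.001, -0.0]
contact_force: [0.7, -0.0, 0.0]
opening: 0.007
finger_force: 0.0
```

Run:
```python
from plant import r
import cv2,numpy as np
f=[r.snapshot("scene")["image"] for _ in range(10)]
for i in f[1:]: print(np.abs(i[90:180,270:345].astype(int)-f[0][90:180,270:345]).mean().round(2),end=" ")
cv2.imwrite("pics/s5.png",cv2.resize(f[-1][40:220,200:440,::-1],(720,540)));print(r.get_state()["clock"],r.get_state()["contact_force"])
```

```text
1.05 1.24 1.3 1.34 1.32 1.29 1.25 1.22 1.16 13.5 [-0.0071692   0.24372947  0.4824278 ]
```

View pics/s5.png

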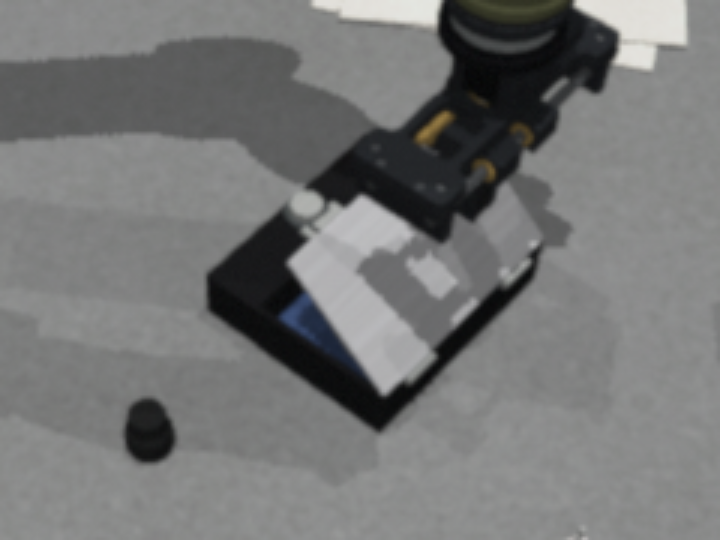

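The lid now stands at about 0.68 rad, with its free corner at (288,262) as predicted. A last check for nodding with the arm settled.

Run:
```python
from plant import r
import numpy as np
f=[r.snapshot("scene")["image"].astype(int) for _ in range(12)]
for n,(a,b,c,d) in dict(corner=(120,150,285,320),bare=(170,200,225,250)).items(): print(n,[round(np.abs(i[a:b,c:d]-f[0][a:b,c:d]).mean(),2) for i in f[1:]])
```

```text
corner [np.float64(0.71), np.float64(0.73), np.float64(0.72), np.float64(0.71), np.float64(0.7), np.float64(0.73), np.float64(0.69), np.float64(0.72), np.float64(0.71), np.float64(0.73), np.float64(0.74)]
bare [np.float64(0.58), np.float64(0.57), np.float64(0.57), np.float64(0.56), np.float64(0.58), np.float64(0.58), np.float64(0.56), np.float64(0.59), np.float64(0.58), np.float64(0.6), np.float64(0.57)]
```

The lid is still, with only image noise left between frames.

```bash
python3 -c "
from plant import r
print(r.finish_job())"
```

```text
the job is handed in; nothing more can be done
None
```

The wider case is open: its lid stands still at about 0.68 rad with the robot clear of it, the narrower case was left untouched, and the job was handed in at about 14 s (no verdict came back).

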